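# Fit a filter cartridge and close the filter bay

### The arm

A 7-joint arm with a two-finger parallel gripper is mounted at the origin on a cart in front of the work surface, level with it; the furniture and walls round the work are solid. World frame = base frame: x ahead of the robot, y to its left, z up, the work surface at z = 0. Lengths are in m, angles in rad, forces in N, time in s.
With the tool pointing down it reaches from about 0.35 to 0.9 m from the base axis. Payload 8.1 kg.
Tool frame: the origin (TCP) lies at the very end of the fingers, on their centre line; the grasp point (between the pads) lies 19 mm behind it (arm.tcp_to_grasp is the z of the grasp point in the tool frame, in m); z points along the fingers, y is the line along which they close (so a half turn about z gives the same grasp; the last joint's range is limited). The gripper opens to 92 mm and grips with 3 to 60 N. Pads are 19 mm wide; open, the fingers measure 130 mm over their backs; the gripper's body (75 mm by 190 mm) begins 47 mm behind the grasp point.
Start: joints at [1.166, 0.434, 0.025, 1.573, -0.012, 1.134, -0.075], TCP at [0.186, -0.597, 0.227] pointing down, gripper open.
Joint ranges: [-2.62, 2.62], [-0.44, 2.09], [-1.27, 1.32], [0.08, 2.57], [-1.32, 4.46], [0.12, 2], [-2.74, 2.74]. Speed limits (rad/s): [2.22, 2.22, 3.01, 3.01, 3.14, 3.14, 3.14].

### API

Orientations are given as a rotation vector (axis times angle).
In Python, from cell import readout, vision, sign_off, arm gives the robot as it stands. The module is installed in compiled form; this text tells all that it offers.
- The arm moves only by the shell command python3 -m creep 'ROWS' [FORCE]. ROWS is JSON, a list of rows, each a list of 5 numbers: the shift along the tool's x, y, z in units of 4 cm (1.0 is 4 cm), then the turn about the tool's z in units of 4 degrees (1.0 is 4 degrees), then the opening, from 0 (shut) to 1 (fully open). A call has 1 to 12 rows; each row shifts and turns the commanded pose from where the row before left it, along the tool's axes as they then stand; what a row does not reach is not made up. A row lasts 1/8 s, in which the tool goes at most 62.5 mm and 10.7 degrees, less where a joint would pass 70% of its speed; a pose out of reach is approached as far as the arm can. A call with a number of a shift or a turn outside -1 to 1 is refused whole. A call with a gripper value outside its range is refused whole. The fingers move at their own pace and stop on an object; FORCE is the grip in N (left out, the last holds). Time passes only in rows, so rows that do not move let the fingers close. It gives the time, the measured TCP pose, the force, the opening and the grip force at its end, in the units of the state.
- readout.observe(): the state, without advancing time (a new reading comes with each control period).
- vision.get_image(name): name is "scene" or "side" or "wrist"; returns a dict with "pixels" (400x640x3 uint8, blue, green, red), "z_map" (400x640 float32, m along the optical axis (not along the pixel's ray), 0 where there is no reading), "camera_matrix" (3x3 intrinsics, pixels), "k1" (the pictures are not rectified: a ray, as slopes to the right and down, at radius r is drawn at 1 + k1 r^2 times it, then the intrinsics apply), "position" and "rotation" of the camera in the world. Camera axes: x right, y up, looking along -z (the intrinsics and any distortion apply to the point x, -y, -z); pixel columns grow to the right and rows downward; lengths in m; the calibration is good to about 2 mm. A picture is of the moment at which its call begins.
- sign_off(): hands the job in; it is judged then, once.
The state is a dict: "clock": time; "joints": joint angles; "dq": joint speeds; "joint_efforts": joint torques, N m; "position": TCP position; "ee_rot": TCP orientation; "force": force on the tool from outside, world axes, zero at the start; "ft_torque": the same for the moment, N m; "width": opening from 0.0 (shut) to 1.0 (fully open); "gripper_force": force on a finger pad.
Only numpy, scipy, OpenCV 4.12 (cv2) and the standard library are available. Lean on these libraries where they do the work, as an engineer would, in place of code of your own. Each camera call takes 0.05 s, during which the arm holds its last target. There are 200 camera calls.

### The job

Change-over of the counter-top water filter: stand the fresh cartridge fully home in the round socket in the open bay of the filter unit, then close the bay with its cover. Hook the lip on the front of the cover under the unit's front bezel with the cover tilted back end up, pivot the cover down and press its back edge until the catch snaps over it and the cover lies flush, then let go. Do not push away or tip the salt shaker, the checked cup and the glass on the left that stand around the work.

Things in the scene. Friction and masses are not known exactly. Their poses are not given: they have to be found in the camera images.
- filter_unit: White counter-top water filter unit, fixed, 220 long (x) x 150 wide (y) mm. Origin on the worktop under the centre of its open bay; -x is its front, z up. In mm: front bezel, grey, x -95 to -67, top at z 112; bay, x -67 to 66, 126 wide; side walls 12 thick, their tops at z 104 are the cover's seat; tower behind, face at x 66, top at z 167. The closed cover lies level, axes as the unit's.
- slot (a point): Middle of the lower edge of the front bezel, in the unit's axes, at x -67, z 108 mm of the unit. The slot under the bezel (4 mm thick) takes the cover's lip: 106 mm wide, 12.5 mm deep to its end wall, open to the bay below. Bezel edge to tower is 133 mm, the cover with its lip 143 mm, so the lip enters only with the cover's back end raised about 25 to 40 degrees.
- socket (a point): Centre of the floor of the round socket in the bay floor, in the unit's axes, 8 mm above the worktop, under the bay's centre. The socket is 54 mm in diameter, 20 mm deep (mouth 28 mm above the worktop, chamfered); the bay around it is open above.
- cartridge_grip (a point): Centre of the blue flat grip on top of the filter cartridge (white, blue bands, 50 mm dia, 90 mm tall, 0.16 kg, upright on the worktop). The grip is 36 mm long (x), 12 mm thick (y), 24 mm tall (z up), above a 66 mm body; the point is 78 mm above the bottom. Any turn in the socket will do; fully home, the point is 86 mm above the worktop.
- cover_grip (a point): Centre of the white grip rib on the grey bay cover, 19 mm above the cover's underside; x points from lip to back edge, z up. Plate 129 (x) x 150 (y) x 8 mm, 0.14 kg, lying top up on the worktop; lip end at x -78, plate front edge at -64, back edge at +65 mm. Rib 50 mm long (x), 12 mm thick (y), 22 mm above the plate. Dark ridges at x +45 to +55 mm show where to press.
- cover_lip (a point): Middle of the end of the cover's lip, in the cover's axes. The lip is 3 mm thick, 100 mm wide, stands 14 mm out of the front edge, its underside level with the cover's; the point is 1.5 mm above that underside. In the closed cover it is at x -78 (play 1.5), y 0, z 105.5 mm of the unit.
- cover_back (a point): Middle of the upper rim of the cover's back edge, in the cover's axes. In the closed cover it is at x +65, y 0, z 112 mm of the unit, flush with the bezel.
- catch (a joint): Travel of the spring catch in the tower's face, m: 0 = out, grows to 0.007 as it is pushed in. It is 44 mm wide, stands 4.5 mm out over the bay with a ramp on top, lower edge at z 113.5 mm. Pressing the cover's back edge down past it takes 5 to 10 N; it then springs back out over the cover.
- glass_a: Clear glass standing on its rim, 108 mm tall, 95 mm wide, the one on the left, behind the work; leave alone. Origin at its underside.
- cup: Small cup upside down with a black and white check, 66 mm wide, 53 mm tall, on the left, behind the work; leave alone. Origin at its underside. Over it hangs the wall water purifier (fixed): world y -0.14 to 0.13 m, from x = 0.63 m back, from 0.41 m above the worktop up; its tap reaches forward to x = 0.57 m at y = -0.10, z = 0.46 to 0.57 m. Keep the wrist clear of it.
- salt: Salt shaker, 44 mm wide, 90 mm tall, behind on the right; leave alone. Origin at its underside.
- bay_cover: The bay cover itself (see cover_grip): origin at the centre of its underside between the sides, 19 mm below cover_grip, same axes.
- cartridge: The filter cartridge itself (see cartridge_grip): origin at the centre of its underside, same axes.
Not all that is in view belongs to the job. What is shaped like the cartridge but red is not meant.

How it is judged:
By the outcome, as a careful person would: the job done as asked, in the order asked, and still so for the second after the job is handed in, with the robot touching nothing.
It also fails if it takes over 69 s, if anything falls off the work surface, if the arm or the gripper's body presses on something with over 40 N, if the wrist force passes 120 N, or if a joint passes its speed limit or range.

## Working session

There is one attempt and no reset: what is moved stays moved. The work goes in short steps, Python scripts to look and compute and a shell command to move; the robot and the scene stay as the last step left them, time stands still between calls to the robot, and variables do not carry over. Pictures are saved under pics/ and viewed, at most 10 in all, crops included, and the job is handed in when it is done.

```bash
mkdir -p pics; ls
cat > h.py <<'E'
import numpy as np, cv2
from cell import readout, vision
def grab(n,fn=None):
    im=vision.get_image(n)
    if fn: cv2.imwrite('pics/'+fn,im['pixels'])
    np.savez('/tmp/%s.npz'%n,**im)
    return im
def load(n): return dict(np.load('/tmp/%s.npz'%n))
def world(im,u,v,z=None):
    """world point of pixel(s); from z_map, or on the plane at height z"""
    u=np.atleast_1d(np.array(u,float));v=np.atleast_1d(np.array(v,float))
    K=np.array(im['camera_matrix']);k1=float(im['k1'])
    p=cv2.undistortPoints(np.stack([u,v],1)[:,None],K,np.array([k1,0,0,0]))[:,0]
    d=np.stack([p[:,0],-p[:,1],-np.ones(len(p))],1)
    R=np.array(im['rotation']);
    if R.shape!=(3,3): R=cv2.Rodrigues(R)[0]
    w=d@R.T;o=np.array(im['position'])
    if z is None: s=im['z_map'][v.astype(int),u.astype(int)]
    else: s=(z-o[2])/w[:,2]
    return o+w*s[:,None]
def cloud(im):
    vv,uu=np.mgrid[0:400,0:640]
    P=world(im,uu.ravel(),vv.ravel()).reshape(400,640,3)
    P[im['z_map']<=0]=np.nan
    return P
E
python3 - <<'E'
from h import *
print(readout.observe())
a=grab('scene');b=grab('side')
cv2.imwrite('pics/s1.png',cv2.resize(a['pixels'],(800,500)));cv2.imwrite('pics/s2.png',cv2.resize(b['pixels'],(800,500)))
for i in(a,b):print(i['position'],i['rotation'],i['k1'])
E
```

```text
pics
{'clock': 0.0, 'joints': array([ 1.1663866 ,  0.43522226,  0.02498859,  1.57408782, -0.01156768,
        1.13401032, -0.07512636]), 'dq': array([-0.00094967, -0.00252237, -0.0012656 ,  0.00044187,  0.00209096,
        0.00186135, -0.00097638]), 'joint_efforts': array([ 8.09691096e-05, -6.67850733e+01,  9.86046642e-01, -3.14458358e+01,
       -6.03293977e-02,  4.28279070e-02,  1.82366707e-04]), 'position': array([ 0.1855547 , -0.59628524,  0.22594921]), 'ee_rot': array([-3.10440143e+00, -4.71904698e-01,  6.49580377e-04]), 'force': array([-0.25926083,  0.30115602,  0.73956728]), 'ft_torque': array([-0.01768738, -0.02685267, -0.01956082]), 'gripper_force': 0.0, 'width': 1.0001118770707382}
[-0.03454388  0.19676398  0.75062172] [ 0.48827477 -0.89112827 -2.03041661] -0.05422985657574332
[ 0.16092034 -0.94417431  0.41345927] [ 1.18053863 -0.26546264 -0.4361255 ] -0.02938255216428821
```

View pics/s1.png

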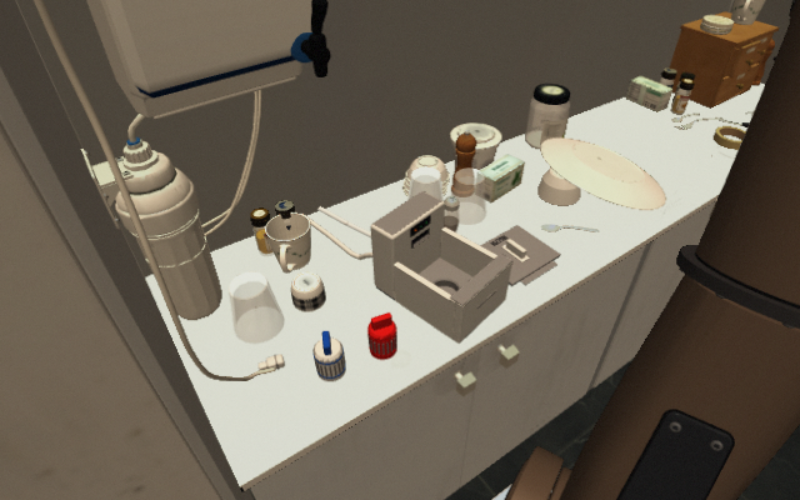

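View pics/s2.png

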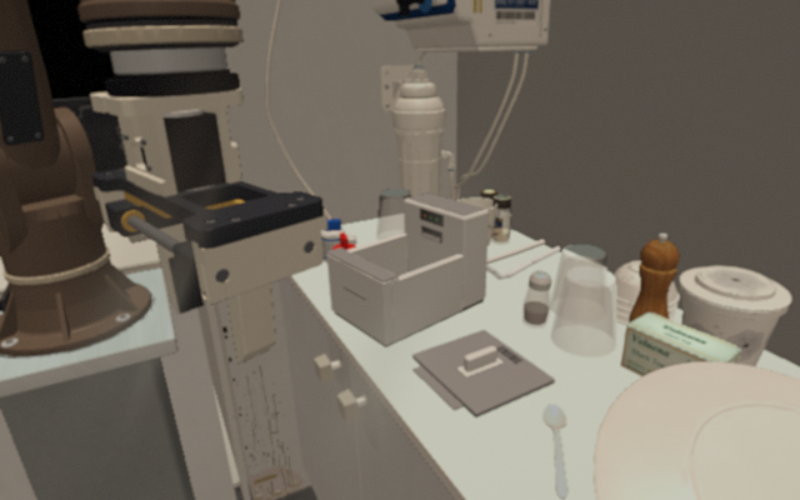

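Scene view: blue-gripped cartridge at about (328,350), red decoy (382,335), unit bay at (440,280), cover at (515,253) with its rib, cup (308,290), left glass (257,305) and salt (450,210). In the side view the cover is at (480,370), back edge with its ridges away from the robot.

Run:
```python
from h import *
a=load('scene');b=load('side')
for n,im in(('scene',a),('side',b)):
    P=cloud(im);px=im['pixels'].astype(int);B,G,R=px[...,0],px[...,1],px[...,2]
    m=(B>R+50)&(B>G+30)&(P[...,2]<.12)&(P[...,2]>.06)
    print(n,'blue',m.sum(),P[m].mean(0) if m.any() else '',np.ptp(P[m],0) if m.any() else '')
    # levels
    ok=np.isfinite(P[...,2])&(P[...,0]>.2)&(P[...,0]<.9)&(abs(P[...,1])<.6)
    for nm,lo,hi in(('tower',.163,.171),('bezel',.109,.114),('walls',.101,.1065),('plate',.005,.012),('rib',.026,.034)):
        m=ok&(P[...,2]>lo)&(P[...,2]<hi)
        # biggest components
        c,l,s,ce=cv2.connectedComponentsWithStats(m.astype(np.uint8))
        for i in sorted(range(1,c),key=lambda i:-s[i,4])[:3]:
            Q=P[l==i][:,:2].astype(np.float32);r=cv2.minAreaRect(Q)
            print(n,nm,s[i,4],'px',ce[i].round(),'c',np.round(r[0],4),'sz',np.round(r[1],4),'ang',round(r[2],1))
```

```text
scene blue 94 [0.47388691 0.00644014 0.08638823] [0.03496988 0.02186059 0.02052246]
scene tower 941 px [326. 171.] c [ 0.5915 -0.2429] sz [0.0571 0.1494] ang 12.7
scene tower 125 px [145. 206.] c [0.7225 0.1399] sz [0.0273 0.0891] ang 7.7
scene tower 67 px [347.  87.] c [ 0.8966 -0.5375] sz [0.1249 0.0066] ang 89.2
scene bezel 587 px [385. 223.] c [ 0.4205 -0.2811] sz [0.0292 0.1504] ang 12.2
scene bezel 77 px [153. 223.] c [0.7222 0.1432] sz [0.0267 0.0862] ang 3.6
scene bezel 53 px [364. 106.] c [ 0.8499 -0.5685] sz [0.0205 0.0727] ang 46.5
scene walls 349 px [198. 229.] c [0.6508 0.0659] sz [0.0669 0.0672] ang 55.8
scene walls 330 px [338. 222.] c [ 0.5045 -0.2307] sz [0.2158 0.0917] ang 11.8
scene walls 250 px [375. 141.] c [ 0.6875 -0.4793] sz [0.0661 0.0674] ang 17.1
scene plate 1080 px [417. 201.] c [ 0.5126 -0.4679] sz [0.1298 0.1493] ang 2.3
scene plate 163 px [267. 191.] c [ 0.789  -0.1687] sz [0.2121 0.0124] ang 7.5
scene plate 142 px [276. 177.] c [ 0.8219 -0.2209] sz [0.164  0.0139] ang 16.5
scene rib 464 px [356. 217.] c [ 0.5296 -0.2886] sz [0.0897 0.0708] ang 13.5
sce
[... 694 characters left out ...]
 89.2
side walls 709 px [325. 207.] c [ 0.5113 -0.262 ] sz [0.2188 0.1526] ang 13.0
side walls 501 px [472. 222.] c [ 0.6883 -0.4821] sz [0.0669 0.0654] ang 14.3
side walls 379 px [467. 202.] c [ 0.7529 -0.4078] sz [0.0673 0.063 ] ang 10.0
side plate 3760 px [385. 297.] c [ 0.5114 -0.4688] sz [0.1301 0.1517] ang 2.1
side plate 274 px [325. 259.] c [ 0.4887 -0.3184] sz [0.1242 0.2588] ang 68.3
side plate 198 px [465. 278.] c [ 0.6695 -0.4977] sz [0.0427 0.0907] ang 41.0
side rib 454 px [326. 249.] c [ 0.4911 -0.3175] sz [0.1238 0.2625] ang 68.9
side rib 218 px [468. 267.] c [ 0.6708 -0.4964] sz [0.0428 0.0862] ang 41.0
side rib 150 px [384. 283.] c [ 0.5115 -0.4693] sz [0.0497 0.0129] ang 2.8
```

```bash
cat >> h.py <<'E'
def plan(p=None,yaw=None,show=True):
    """units of shift in the tool axes as they stand, and turn units, to reach TCP p / tool-x yaw (deg)"""
    s=readout.observe();R=cv2.Rodrigues(s['ee_rot'])[0];y0=np.degrees(np.arctan2(R[1,0],R[0,0]))
    print('t %.2f tcp %s yaw %.1f tilt %.1f F %s w %.2f g %.1f'%(s['clock'],s['position'].round(4),y0,np.degrees(np.arccos(-R[2,2])),s['force'].round(1),s['width'],s['gripper_force']))
    if p is not None: print('shift units',(R.T@(np.array(p)-s['position'])/.04).round(2))
    if yaw is not None: print('turn units',round(-(((yaw-y0+90)%180)-90)/4,2))
E
python3 - <<'E'
from h import *
im=load('scene');P=cloud(im);px=im['pixels'].astype(int);B,G,R=px[...,0],px[...,1],px[...,2]
m=(B>R+50)&(B>G+30)&(P[...,2]>.06)&(P[...,2]<.12)
t=m&(P[...,2]>.086);Q=P[t];print(t.sum(),Q.mean(0),cv2.minAreaRect(Q[:,:2].astype(np.float32)))
vv,uu=np.nonzero(t);W=world(im,uu,vv,.09);print(cv2.minAreaRect(W[:,:2].astype(np.float32)))
# body
d=np.linalg.norm(P[...,:2]-[.476,.003],axis=-1);b=(d<.04)&(P[...,2]>.063)&(P[...,2]<.069)
print(b.sum(),cv2.minEnclosingCircle(P[b][:,:2].astype(np.float32)))
plan([.476,.003,.27],0)
E
```

```text
73 [0.47704419 0.00494313 0.08831254] ((0.4773448407649994, 0.004781545139849186), (0.010448872111737728, 0.03471086919307709), 61.613433837890625)
((0.47575488686561584, 0.005310490727424622), (0.010228732600808144, 0.03452180325984955), 61.698822021484375)
177 ((0.4757642149925232, 0.005697743501514196), 0.023501258343458176)
t 0.10 tcp [ 0.1856 -0.5963  0.2261] yaw 17.3 tilt 0.1 F [-0.6 -0.6  0.2] w 1.00 g 0.0
shift units [ 11.39 -12.15  -1.08]
turn units 4.32
```

```bash
python3 -m creep '[[0,0,-1,0,0.45],[0.8,-0.8,0,0,0.45],[0.8,-0.8,0,0,0.45],[0.8,-0.8,0,0,0.45],[0.8,-0.8,0,0,0.45],[0.8,-0.9,0,0,0.45],[0.8,-0.9,0,0,0.45],[0.8,-0.9,0,0,0.45],[0.8,-0.9,0,0,0.45],[0.8,-0.9,0,0,0.45],[0.8,-0.9,0,0,0.45],[0.8,-0.9,0,0,0.45]]' 30
python3 -m creep '[[0.8,-0.9,0,1,0.45],[0,0,0,1,0.45],[0,0,0,1,0.45],[0,0,0,1,0.45],[0,0,0,1,0.45],[0,0,0,1,0.45],[0,0,0,1,0.45],[0,0,0,1,0.45],[0,0,0,1,0.45],[0,0,0,1,0.45],[0,0,0,1,0.45],[0,0,0,0.4,0.45]]'
python3 - <<'E'
from h import *
plan([.476,.005,.2],-28.4)
E
```

```text
clock: 1.6
position: [0.4091, -0.1279, 0.2667]
ee_rot: [3.106, 0.472, -0.0]
force: [0.3, -0.3, -0.1]
width: 0.452
gripper_force: 0.0
clock: 3.1
position: [0.4285, -0.0854, 0.2665]
ee_rot: [3.046, -0.77, -0.001]
force: [0.9, 0.5, -0.2]
width: 0.447
gripper_force: 0.0
t 3.10 tcp [ 0.4285 -0.0854  0.2665] yaw -28.4 tilt 0.0 F [ 0.9  0.5 -0.2] w 0.45 g 0.0
shift units [-0.03 -2.55  1.66]
turn units 0.01
```

```bash
python3 -m creep '[[0,-0.8,0,0,0.45],[0,-0.9,0.5,0,0.45],[0,-0.85,1,0,0.45],[0,0,0.16,0,0.45],[0,0,0,0,0.45]]'
python3 - <<'E'
from h import *
plan([.476,.005,.070],-28.4)
im=grab('wrist');P=cloud(im);px=im['pixels'].astype(int);B,G,R=px[...,0],px[...,1],px[...,2]
m=(B>R+50)&(B>G+30)&(P[...,2]>.086)&(P[...,2]<.1)
print(m.sum())
if m.sum()>20: print(P[m].mean(0),cv2.minAreaRect(P[m][:,:2].astype(np.float32)))
E
```

```text
clock: 3.72
position: [0.4766, 0.0038, 0.2]
ee_rot: [3.046, -0.768, -0.002]
force: [0.2, -0.5, -0.0]
width: 0.449
gripper_force: 0.0
t 3.73 tcp [0.4766 0.0038 0.2   ] yaw -28.3 tilt 0.1 F [ 0.2 -0.5 -0. ] w 0.45 g 0.0
shift units [-0.02 -0.02  3.25]
turn units 0.03
335
[0.47907871 0.0028298  0.08831195] ((0.4785054624080658, 0.003191242925822735), (0.010287035256624222, 0.03479791432619095), 64.72763061523438)
```

```bash
python3 -m creep '[[0.05,0,0.8,-0.5,0.45],[0,0,0.8,0,0.45],[0,0,0.8,0,0.45],[0,0,0.6,0,0.45],[0,0,0.22,0,0.45],[0,0,0,0,0.45],[0,0,0,0,0],[0,0,0,0,0],[0,0,0,0,0],[0,0,0,0,0]]' 30
python3 - <<'E'
from h import *
plan()
E
```

```text
clock: 5.03
position: [0.4792, 0.0035, 0.0718]
ee_rot: [-3.059, 0.715, -0.001]
force: [0.5, 0.2, 1.2]
width: 0.128
gripper_force: 30.0
t 5.03 tcp [0.4792 0.0035 0.0718] yaw -26.3 tilt 0.0 F [0.5 0.2 1.2] w 0.13 g 30.0
```

```bash
python3 -m creep '[[0,0,-0.5,0,0],[0,0,-0.9,-1,0],[0,0,-0.9,-1,0],[0,0,-0.9,-1,0],[0,0,-0.8,-1,0],[0,0,0,-1,0],[0,0,0,-1,0],[0,0,0,-1,0],[0,0,0,-1,0],[0,0,0,-1,0],[0,0,0,-0.7,0]]' && python3 -m creep '[[-0.1,0.8,0,0,0],[-0.1,0.8,0,0,0],[-0.1,0.8,0,0,0],[-0.1,0.8,0,0,0],[-0.1,0.8,0,0,0],[-0.1,0.8,0,0,0],[-0.1,0.8,0,0,0],[-0.1,0.6,0,0,0],[-0.1,0.4,0,0,0],[0,0,0,0,0],[0,0,0,0,0]]'
python3 - <<'E'
from h import *
plan([.499,-.2644,.08],12.5)
im=grab('wrist','w1.png')
im=grab('scene');px=im['pixels'];cv2.imwrite('pics/s3.png',cv2.resize(px[120:300,240:480],(800,600)))
# re-measure unit with wrist + side
for n in('wrist','side','scene'):
    im=load(n) if n!='side' else grab(n)
    P=cloud(im)
    for nm,lo,hi in(('tower',.163,.171),('bezel',.109,.114),('walls',.101,.1065),('floor',.026,.030)):
        m=(P[...,2]>lo)&(P[...,2]<hi)&(np.linalg.norm(P[...,:2]-[.51,-.26],axis=-1)<.16)
        if m.sum()<50: continue
        c,l,s,ce=cv2.connectedComponentsWithStats(m.astype(np.uint8));i=1+np.argmax(s[1:,4])
        r=cv2.minAreaRect(P[l==i][:,:2].astype(np.float32));print(n,nm,s[i,4],np.round(r[0],4),np.round(r[1],4),round(r[2],1))
E
```

```text
clock: 6.4
position: [0.4786, 0.0034, 0.2313]
ee_rot: [3.123, 0.345, -0.001]
force: [0.7, -0.5, -1.2]
width: 0.125
gripper_force: 30.0
clock: 7.78
position: [0.501, -0.2608, 0.2315]
ee_rot: [-3.122, -0.344, 0.0]
force: [0.1, 0.4, -0.9]
width: 0.132
gripper_force: 30.0
t 7.78 tcp [ 0.501  -0.2608  0.2315] yaw 12.6 tilt 0.0 F [ 0.1  0.4 -0.9] w 0.13 g 30.0
shift units [-0.07  0.08  3.79]
turn units 0.01
wrist tower 15139 [ 0.5936 -0.244 ] [0.0563 0.1465] 12.5
wrist walls 1291 [ 0.5103 -0.3283] [0.1296 0.0229] 12.9
wrist floor 4403 [ 0.4876 -0.2681] [0.1348 0.1268] 12.6
side tower 640 [ 0.5909 -0.247 ] [0.0565 0.1453] 12.1
side bezel 528 [ 0.4194 -0.2822] [0.0294 0.1496] 12.7
side walls 720 [ 0.5115 -0.2616] [0.2196 0.1524] 12.5
side floor 184 [ 0.4579 -0.3153] [0.1105 0.2186] 60.0
scene tower 817 [ 0.5899 -0.2356] [0.0564 0.133 ] 12.0
scene bezel 576 [ 0.4204 -0.2813] [0.0291 0.1535] 12.1
scene walls 381 [ 0.5044 -0.2615] [0.2026 0.1503] 12.4
scene floor 382 [ 0.5291 -0.2889] [0.0883 0.0697] 13.0
```

View pics/w1.png

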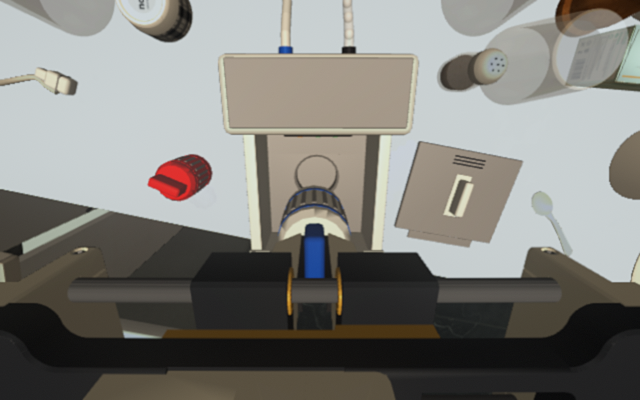

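Wrist view: the cartridge's blue grip is between the fingers at (315,250). The socket mouth ring is centred near (316,174), the tower at (318,93) and the cover at (460,192), with its lip towards the robot.

Run:
```python
from h import *
im=load('wrist')
print(world(im,[295,338,316],[174,174,156],.028))
# ortho view of z=.028 plane, unit axes, 0.25mm/px, +-45mm about guess
o=np.array([.499,-.2644]);c,s=np.cos(np.radians(12.5)),np.sin(np.radians(12.5))
R=np.array(im['rotation']);R=R if R.shape==(3,3) else cv2.Rodrigues(R)[0]
g=np.arange(-45,45,.25)/1000;X,Y=np.meshgrid(g,g,indexing='ij')
W=np.stack([o[0]+c*X-s*Y,o[1]+s*X+c*Y,np.full_like(X,.028)],-1)
q=(W-im['position'])@R;u=q[...,0]/-q[...,2];v=-q[...,1]/-q[...,2];r2=u*u+v*v;k=1+float(im['k1'])*r2;K=np.array(im['camera_matrix'])
mx=(K[0,0]*u*k+K[0,2]).astype(np.float32);my=(K[1,1]*v*k+K[1,2]).astype(np.float32)
A=cv2.remap(im['pixels'],mx,my,cv2.INTER_LINEAR)[::-1,::-1]  # up=+x, right=-y
cv2.circle(A,(180,180),2,(0,0,255),-1)
cv2.imwrite('pics/o1.png',cv2.resize(A,(540,540)))
```

```text
[[ 0.49798166 -0.23667889  0.028     ]
 [ 0.51030485 -0.29212097  0.028     ]
 [ 0.52721661 -0.25854101  0.028     ]]Traceback (most recent call last):
  File "<stdin>", line 12, in <module>
cv2.error: OpenCV(4.12.0) :-1: error: (-5:Bad argument) in function 'circle'
> Overload resolution failed:
>  - Layout of the output array img is incompatible with cv::Mat
>  - Expected Ptr<cv::UMat> for argument 'img'
```

```bash
python3 -m creep '[[-0.06,0.09,0.3,0,0],[0,0,0.9,0,0],[0,0,0.9,0,0],[0,0,0.8,0,0],[0,0,0.3,0,0],[0,0,0.1,0,0],[0,0,0.1,0,0],[0,0,0.05,0,0],[0,0,0.05,0,0]]'
python3 - <<'E'
from h import *
plan([.4994,-.2650,.0798],12.5)
E
```

```text
clock: 9.05
position: [0.5003, -0.2659, 0.0923]
ee_rot: [3.122, 0.342, 0.003]
force: [1.5, 2.7, -0.3]
width: 0.129
gripper_force: 30.0
t 9.05 tcp [ 0.5003 -0.2659  0.0923] yaw 12.5 tilt 0.1 F [ 1.5  2.7 -0.3] w 0.13 g 30.0
shift units [-0.02 -0.03  0.31]
turn units 0.0
```

```bash
python3 -m creep '[[0,-0.03,0.1,0,0],[0,0,0.1,0,0],[0,0,0.08,0,0],[0,0,0.04,0,0],[0,0,0,0,0]]'
```

```text
clock: 9.68
position: [0.5, -0.2649, 0.0798]
ee_rot: [3.122, 0.342, 0.003]
force: [0.9, 3.8, 10.9]
width: 0.128
gripper_force: 30.0
```

```bash
python3 -m creep '[[0,0,0,0,0.35],[0,0,0,0,0.35],[0,0,0,0,0.35],[0,0,-0.3,0,0.35],[0,0,-0.9,0,0.35],[0,0,-0.9,0,0.35],[0,0,-0.9,0,0.35],[0,0,-0.9,0,0.35]]' && python3 -m creep '[[-0.05,0.7,0,0,0.35],[-0.05,0.8,0,0,0.35],[-0.05,0.8,0,0,0.35],[-0.05,0.8,0,0,0.35],[-0.05,0.8,0,0,0.35],[-0.05,0.8,0,0,0.35],[-0.1,0.4,0,0,0.35],[0,0,0,1,0.35],[0,0,0,1,0.35],[0,0,0,0.6,0.35],[0,0,0,0,0.35]]'
python3 - <<'E'
from h import *
im=grab('wrist');P=cloud(im)
m=(P[...,2]>.027)&(P[...,2]<.032)&(np.linalg.norm(P[...,:2]-[.512,-.469],axis=-1)<.04)
print('rib',m.sum(),cv2.minAreaRect(P[m][:,:2].astype(np.float32)))
m=(P[...,2]>.005)&(P[...,2]<.0115)&(np.linalg.norm(P[...,:2]-[.512,-.469],axis=-1)<.11)
print('plate',m.sum(),cv2.minAreaRect(P[m][:,:2].astype(np.float32)))
plan([.5285,-.4683,.013],2.2)
im=grab('side');P=cloud(im)
m=(P[...,2]>.03)&(P[...,2]<.1)&(P[...,0]>.55)&(P[...,0]<.7)&(P[...,1]<-.36)&(P[...,1]>-.55)
print('near',np.nanmin(P[m],0),np.nanmax(P[m],0))
m=m&(P[...,0]<.66);print(m.sum(),np.nanmin(P[m],0),np.nanmax(P[m],0))
# check cartridge home
im=grab('scene');P=cloud(im);px=im['pixels'].astype(int)
m=(px[...,0]>px[...,2]+50)&(px[...,0]>px[...,1]+30)&(np.linalg.norm(P[...,:2]-[.5,-.265],axis=-1)<.04)
print('cart top',m.sum(),np.percentile(P[m][:,2],[50,95,100]),P[m].mean(0))
E
```

```text
clock: 10.68
position: [0.4989, -0.2649, 0.2368]
ee_rot: [3.123, 0.342, 0.001]
force: [-0.0, -0.1, -0.5]
width: 0.349
gripper_force: 0.0
clock: 12.05
position: [0.5276, -0.467, 0.2353]
ee_rot: [-3.141, -0.059, -0.0]
force: [0.4, 0.2, -0.3]
width: 0.35
gripper_force: 0.0
rib 269 ((0.5128636956214905, -0.4699200391769409), (0.049070484936237335, 0.010846235789358616), 1.9106113910675049)
plate 8678 ((0.5131217837333679, -0.4695514738559723), (0.1280977576971054, 0.14967377483844757), 2.13358736038208)
t 12.10 tcp [ 0.5276 -0.4671  0.2352] yaw 2.2 tilt 0.0 F [ 0.2 -0.8 -0.4] w 0.35 g 0.0
shift units [0.02 0.03 5.55]
turn units -0.01
near [ 0.6397067  -0.52456663  0.03002196] [ 0.69980598 -0.39237971  0.0999873 ]
1317 [ 0.6397067  -0.51254012  0.03002196] [ 0.65996076 -0.39237971  0.09990386]
cart top 117 [0.09275676 0.09811234 0.1001146 ] [ 0.49497153 -0.26163404  0.08977494]
```

```bash
python3 -m creep '[[0.05,0.05,0.5,0,0.35],[0,0,0.9,0,0.35],[0,0,0.9,0,0.35],[0,0,0.9,0,0.35],[0,0,0.9,0,0.35],[0,0,0.9,0,0.35],[0,0,0.4,0,0.35],[0,0,0.1,0,0.35],[0,0,0.05,0,0.35],[0,0,0,0,0.35]]' 4
python3 - <<'E'
from h import *
plan([.5295,-.469,.013],2.2)
E
```

```text
clock: 13.45
position: [0.5303, -0.47, 0.014]
ee_rot: [3.14, 0.057, 0.002]
force: [0.1, -0.5, -0.2]
width: 0.351
gripper_force: 0.0
t 13.45 tcp [ 0.5303 -0.47    0.014 ] yaw 2.1 tilt 0.1 F [ 0.1 -0.5 -0.2] w 0.35 g 0.0
shift units [-0.02 -0.03  0.02]
turn units -0.03
```

```bash
python3 -m creep '[[0,0,0,0,0],[0,0,0,0,0],[0,0,0,0,0],[0,0,-0.1,0,0],[0,0,-0.2,0,0],[0,0,-0.2,0,0],[0,0,-0.3,0,0],[0,0,-0.4,0,0],[0,0,-0.4,0,0],[0,0,0,0,0]]' 4
cat >> h.py <<'E'
def cover(c,r=.13,names=('side','scene'),zlo=.0):
    """tilt etc. of the cover plate near xy c : fit plane to grey points"""
    for n in names:
        im=grab(n);P=cloud(im)
        m=(np.linalg.norm(P[...,:2]-c,axis=-1)<r)&(P[...,2]>zlo)
        Q=P[m];best=None;rng=np.random.default_rng(0)
        for _ in range(400):
            a=Q[rng.choice(len(Q),3)];nn=np.cross(a[1]-a[0],a[2]-a[0]);L=np.linalg.norm(nn)
            if L<1e-4: continue
            nn=nn/L*np.sign(nn[2] or 1)
            if nn[2]<.6: continue
            k=(abs((Q-a[0])@nn)<.0025);
            if best is None or k.sum()>best[0]: best=(k.sum(),k)
        I=Q[best[1]];ce=I.mean(0);_,_,V=np.linalg.svd(I-ce,full_matrices=False);nn=V[2]*np.sign(V[2][2])
        ex=V[0]
        print(n,best[0],'of',len(Q),'c',ce.round(4),'tilt %.1f dir %.0f'%(np.degrees(np.arccos(nn[2])),np.degrees(np.arctan2(nn[1],nn[0]))),'z',np.percentile(I[:,2],[1,99]).round(4))
E
python3 - <<'E'
from h import *
plan();s=readout.observe()['position'][:2]
cover(s,zlo=.012)
cv2.imwrite('pics/c1.png',cv2.resize(load('side')['pixels'][150:390,200:520],(800,600)))
E
```

```text
clock: 14.7
position: [0.5307, -0.4703, 0.079]
ee_rot: [3.139, 0.057, 0.004]
force: [0.7, -0.4, -1.1]
width: 0.129
gripper_force: 4.0
t 14.70 tcp [ 0.5307 -0.4703  0.079 ] yaw 2.1 tilt 0.2 F [ 0.7 -0.4 -1.1] w 0.13 g 4.0
side 3069 of 22017 c [ 0.5079 -0.4936  0.0739] tilt 0.3 dir -135 z [0.0711 0.076 ]
scene 975 of 9397 c [ 0.49   -0.4743  0.0718] tilt 1.5 dir -164 z [0.0689 0.0753]
```

View pics/c1.png

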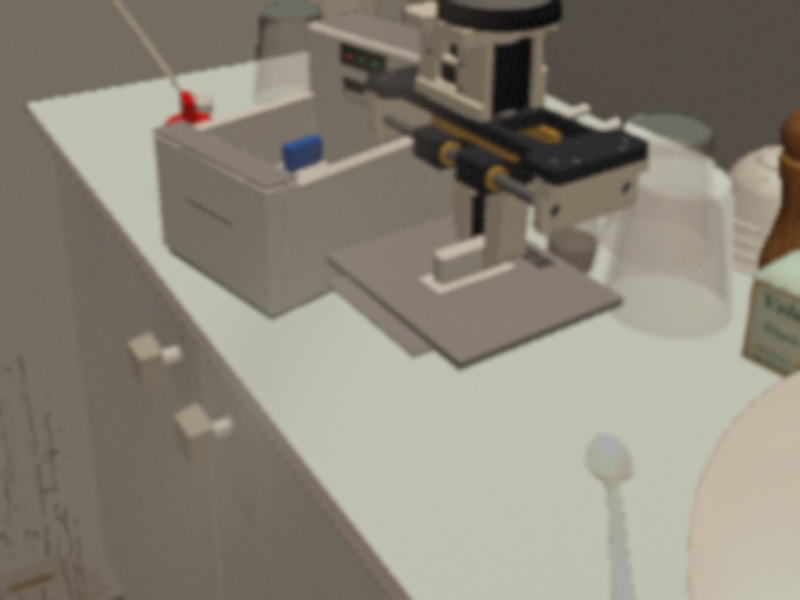

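The cover stays level in the light grip, so friction holds it. I will tilt it by resting its back edge on the front bezel from outside and lowering the grip.

```bash
python3 -m creep '[[0,0,-0.5,0,0],[-0.3,0,-0.8,0,0],[-0.6,0,-0.7,0,0],[-0.7,0,0,0,0],[-0.7,0,0,0,0],[-0.7,0,0,0,0],[-0.7,0,0,-0.6,0],[-0.4,0,0,-1,0],[0,0,0,-1,0],[0,0,0,0,0]]' 5
python3 - <<'E'
from h import *
plan([.367,-.2946,.16],12.5)
E
```

```text
clock: 16.05
position: [0.3658, -0.4764, 0.1576]
ee_rot: [3.123, 0.34, 0.001]
force: [0.2, 0.5, -2.2]
width: 0.131
gripper_force: 5.0
t 16.05 tcp [ 0.3658 -0.4764  0.1576] yaw 12.4 tilt 0.0 F [ 0.2  0.5 -2.2] w 0.13 g 5.0
shift units [ 1.01 -4.43 -0.06]
turn units -0.01
```

```bash
python3 -m creep '[[0.1,-0.6,0,0,0],[0.15,-0.7,0,0,0],[0.15,-0.7,0,0,0],[0.15,-0.7,0,0,0],[0.15,-0.7,0,0,0],[0.15,-0.7,0,0,0],[0.15,-0.33,0,0,0],[0,0,0.3,0,0],[0,0,0.2,0,0],[0,0,0,0,0]]' 5
python3 - <<'E'
from h import *
plan([.367,-.2946,.127],12.5)
s=readout.observe()['position'][:2]
cover(s,zlo=.113)
# rim of back edge vs bezel: extent of the plate in unit axes
a=np.radians(12.5);U=np.array([.4998,-.2652])
for n in('side','scene'):
    P=cloud(load(n));m=(abs(P[...,2]-.132)<.006)&(np.linalg.norm(P[...,:2]-s,axis=-1)<.13)
    d=P[m][:,:2]-U;x=d@[np.cos(a),np.sin(a)];y=d@[-np.sin(a),np.cos(a)]
    print(n,m.sum(),'ux',np.percentile(x,[1,99]).round(4),'uy',np.percentile(y,[1,99]).round(4),'z',np.median(P[m][:,2]))
E
```

```text
clock: 17.3
position: [0.3658, -0.2951, 0.1356]
ee_rot: [-3.122, -0.339, 0.002]
force: [-0.1, 0.1, -0.9]
width: 0.127
gripper_force: 5.0
t 17.30 tcp [ 0.3658 -0.2951  0.1356] yaw 12.4 tilt 0.1 F [-0.1  0.1 -0.9] w 0.13 g 5.0
shift units [ 0.03 -0.01  0.21]
turn units -0.02
side 925 of 13684 c [ 0.3    -0.3189  0.128 ] tilt 14.0 dir -169 z [0.1211 0.1465]
scene 2229 of 16444 c [ 0.3333 -0.2886  0.1288] tilt 1.7 dir -166 z [0.1259 0.1321]
side 2280 ux [-0.219  -0.0931] uy [-0.0755  0.0715] z 0.12979353399432914
scene 2286 ux [-0.2161 -0.0918] uy [-0.0717  0.0744] z 0.12875462731665965
```

```bash
python3 -m creep '[[0.05,0,0.2,0,0],[0,0,0.15,0,0],[0,0,0.15,0,0],[0,0,0.15,0,0],[0,0,0.12,0,0],[0,0,0,0,0]]' 5
python3 - <<'E'
from h import *
plan()
s=readout.observe()['position'][:2]
cover(s,r=.09,zlo=.03)
im=load('side')
cv2.imwrite('pics/c2.png',cv2.resize(im['pixels'][100:340,120:440],(800,600)))
E
```

```text
clock: 18.15
position: [0.3684, -0.2939, 0.1056]
ee_rot: [-3.123, -0.342, 0.0]
force: [0.6, -0.8, -1.6]
width: 0.129
gripper_force: 5.0
t 18.15 tcp [ 0.3684 -0.2939  0.1056] yaw 12.5 tilt 0.0 F [ 0.6 -0.8 -1.6] w 0.13 g 5.0
side 2364 of 15201 c [ 0.3592 -0.323   0.0906] tilt 29.8 dir -166 z [0.0618 0.1246]
scene 1245 of 13623 c [ 0.3304 -0.2908  0.0753] tilt 34.4 dir -170 z [0.0499 0.1044]
```

View pics/c2.png

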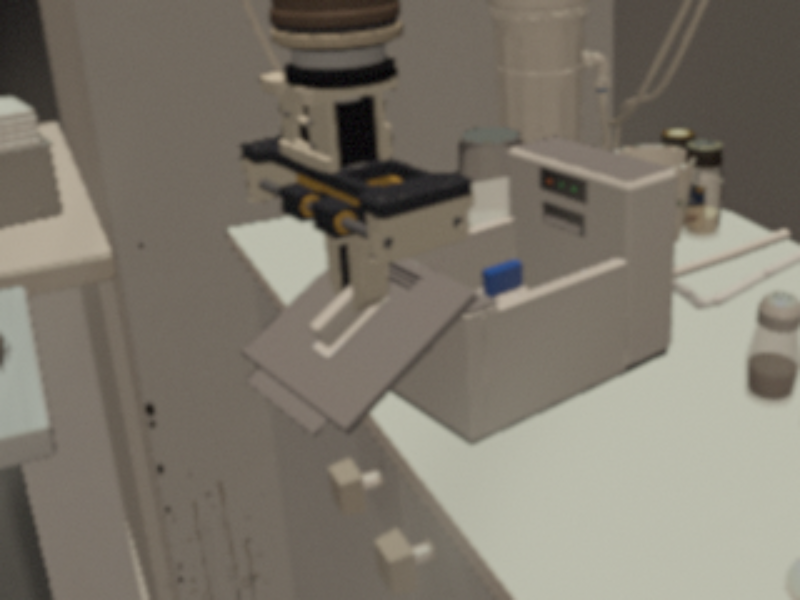

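Side view: the cover is tilted back end up by about 30°, still held by the rib's back end at (365,290), its lip at (290,400). The cartridge stands home in the bay at (503,275).

```bash
python3 -m creep '[[0,0,-0.2,0,0],[0,0,-0.6,0,0],[0,0,-0.7,0,0],[0,0,-0.7,0,0],[0.3,0,0,0,0],[0.6,0,0,0,0],[0.7,0,0,0,0],[0.7,0,0,0,0],[0.6,0,0,0,0],[0.6,0,0,0,0],[0,0,0,0,0],[0,0,0,0,0]]' 12
cat >> h.py <<'E'
A=np.radians(12.5);U=np.array([.4998,-.2652])
def unit(P): d=P[...,:2]-U;return np.stack([d@[np.cos(A),np.sin(A)],d@[-np.sin(A),np.cos(A)],P[...,2]],-1)*1000
def prof(c,tilt=(5,45),names=('side','scene'),r=.11,zlo=.1):
    """tilted cover plate in unit axes: plane z = a + b x fitted robustly, extents"""
    for n in names:
        Q=unit(cloud(grab(n)));Q=Q[(np.linalg.norm(Q[...,:2]-c,axis=-1)<r*1000)&(Q[...,2]>zlo*1000)]
        best=(0,)
        for th in np.arange(*tilt,.5):
            t=np.radians(th);h=-Q[:,0]*np.sin(t)+Q[:,2]*np.cos(t)
            H,e=np.histogram(h,np.arange(0,250,1.5));i=H.argmax()
            if H[i]>best[0]: best=(H[i],th,(e[i]+e[i+1])/2)
        k,th,h0=best;t=np.radians(th);h=-Q[:,0]*np.sin(t)+Q[:,2]*np.cos(t)
        I=Q[abs(h-h0)<3];s=I[:,0]*np.cos(t)+I[:,2]*np.sin(t)
        lo,hi=np.percentile(s,[.7,99.3]);f=lambda s:(round(s*np.cos(t)-h0*np.sin(t),1),round(s*np.sin(t)+h0*np.cos(t),1))
        print(n,len(I),'tilt',th,'front top',f(lo),'back top',f(hi),'len %.1f'%(hi-lo),'y',np.percentile(I[:,1],[1,99]).round(1))
E
python3 - <<'E'
from h import *
plan();print(unit(readout.observe()['position']))
prof([0,0])
cv2.imwrite('pics/c3.png',cv2.resize(load('side')['pixels'][70:310,180:500],(800,600)))
E
```

```text
clock: 19.75
position: [0.5046, -0.2636, 0.1932]
ee_rot: [-3.122, -0.342, 0.002]
force: [-0.9, -1.4, -1.4]
width: 0.128
gripper_force: 12.0
t 19.75 tcp [ 0.5046 -0.2636  0.1932] yaw 12.5 tilt 0.1 F [-0.9 -1.4 -1.4] w 0.13 g 12.0
[  5.05583722   0.49632835 193.15117206]
side 2372 tilt 29.5 front top (np.float64(-60.7), np.float64(149.2)) back top (np.float64(49.7), np.float64(211.7)) len 126.8 y [-74.7  73.1]
scene 2254 tilt 29.5 front top (np.float64(-65.0), np.float64(145.0)) back top (np.float64(49.7), np.float64(210.0)) len 131.9 y [-73.2  74.7]
```

View pics/c3.png

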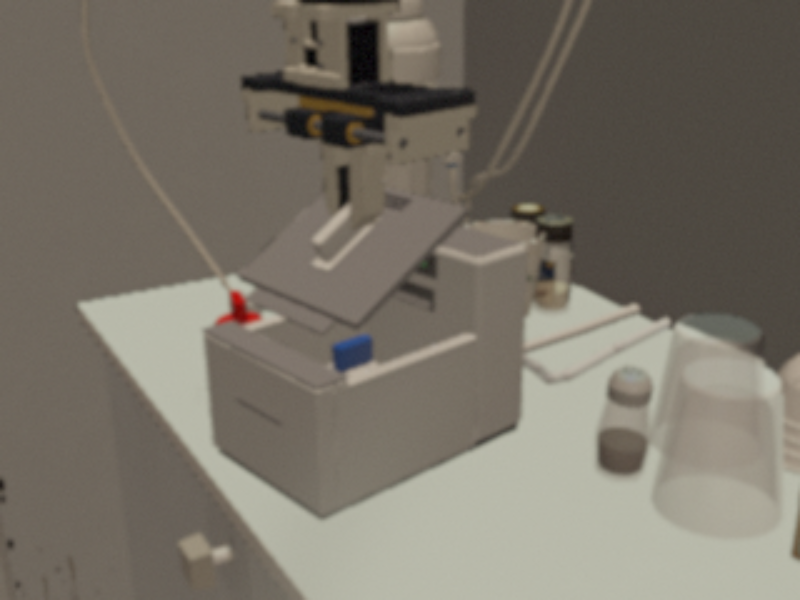

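```bash
python3 -m creep '[[0.22,0,0,0,0],[0,0,0.3,0,0],[0,0,0.3,0,0],[0,0,0.2,0,0],[0,0,0.05,0,0],[0,0,0,0,0],[0,0,0,0,0]]'
python3 - <<'E'
from h import *
plan();print(unit(readout.observe()['position']))
prof([8,0])
E
```

```text
clock: 20.72
position: [0.514, -0.262, 0.1603]
ee_rot: [3.123, 0.342, 0.001]
force: [0.3, -0.4, -1.4]
width: 0.129
gripper_force: 12.0
t 20.73 tcp [ 0.514  -0.262   0.1603] yaw 12.5 tilt 0.0 F [ 0.3 -0.4 -1.4] w 0.13 g 12.0
[1.45560648e+01 4.76570089e-02 1.60322010e+02]
side 2395 tilt 29.5 front top (np.float64(-51.5), np.float64(116.5)) back top (np.float64(59.2), np.float64(179.1)) len 127.3 y [-75.1  71.6]
scene 2126 tilt 29.5 front top (np.float64(-49.8), np.float64(115.7)) back top (np.float64(59.5), np.float64(177.6)) len 125.6 y [-73.1  74.7]
```

```bash
python3 -m creep '[[0,0,0.045,0,0],[0,0,0,0,0],[-0.1,0,0,0,0],[-0.1,0,0,0,0],[-0.08,0,0,0,0],[0,0,0,0,0]]'
python3 - <<'E'
from h import *
plan();print(unit(readout.observe()['position']))
prof([0,0])
E
```

```text
clock: 21.58
position: [0.5024, -0.2646, 0.1582]
ee_rot: [3.123, 0.341, -0.0]
force: [-0.2, 0.7, -1.3]
width: 0.13
gripper_force: 12.0
t 21.57 tcp [ 0.5024 -0.2646  0.1582] yaw 12.5 tilt 0.0 F [-0.2  0.7 -1.3] w 0.13 g 12.0
[2.68943895e+00 1.25627220e-02 1.58190454e+02]
side 2547 tilt 29.0 front top (np.float64(-76.4), np.float64(107.7)) back top (np.float64(47.5), np.float64(176.4)) len 141.8 y [-75.3  72.6]
scene 2211 tilt 30.0 front top (np.float64(-70.5), np.float64(107.4)) back top (np.float64(47.8), np.float64(175.7)) len 136.7 y [-73.1  75.1]
```

```bash
python3 -m creep '[[-0.04,0,0,0,0],[-0.02,0,0,0,0],[0,0,0,0,0]]'; python3 -m creep '[[-0.02,0,0,0,0],[-0.02,0,0,0,0],[0,0,0,0,0]]';python3 - <<'E'
from h import *
print(unit(readout.observe()['position']))
prof([0,0])
cv2.imwrite('pics/c4.png',cv2.resize(load('side')['pixels'][110:290,220:460],(800,600)))
E
```

```text
clock: 22.05
position: [0.5004, -0.2649, 0.1581]
ee_rot: [3.123, 0.342, -0.0]
force: [0.3, -0.1, -1.3]
width: 0.13
gripper_force: 12.0
clock: 22.42
position: [0.4988, -0.2653, 0.1581]
ee_rot: [3.123, 0.342, -0.0]
force: [0.0, -0.1, -2.1]
width: 0.126
gripper_force: 12.0
[-9.65220921e-01  1.50958102e-01  1.58117975e+02]
side 2613 tilt 29.5 front top (np.float64(-94.2), np.float64(99.2)) back top (np.float64(43.5), np.float64(177.2)) len 158.2 y [-75.1  72.3]
scene 2328 tilt 29.0 front top (np.float64(-77.9), np.float64(106.9)) back top (np.float64(44.0), np.float64(174.5)) len 139.3 y [-73.3  74.6]
```

View pics/c4.png

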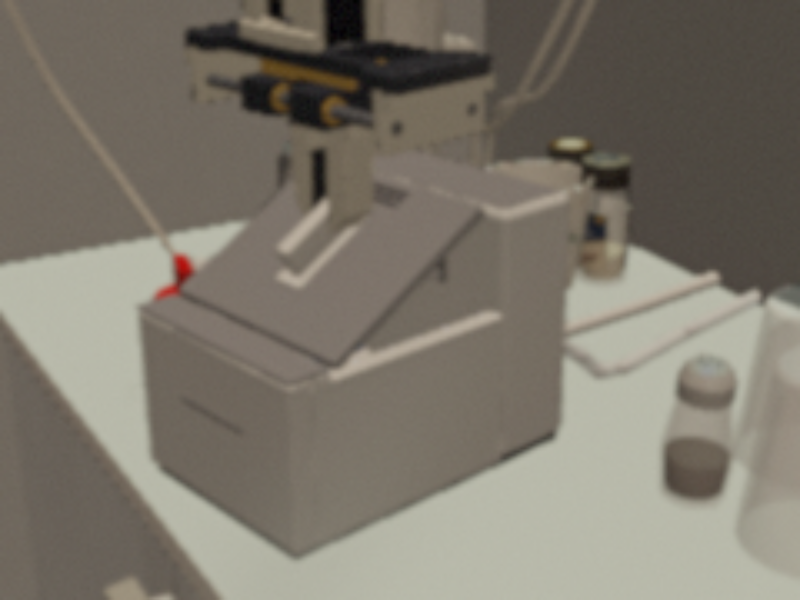

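```bash
python3 -m creep '[[0.06,0,0.07,0,0],[0.06,0,0.075,0,0],[0.055,0,0.075,0,0],[0.05,0,0.08,0,0],[0,0,0,0,0]]' 6;  python3 - <<'E'
from h import *
plan();print(unit(readout.observe()['position']))
prof([8,0])
E
```

```text
clock: 23.15
position: [0.5077, -0.2631, 0.1458]
ee_rot: [-3.123, -0.342, 0.0]
force: [0.7, 0.6, -0.9]
width: 0.13
gripper_force: 6.0
t 23.15 tcp [ 0.5077 -0.2631  0.1458] yaw 12.5 tilt 0.0 F [ 0.7  0.6 -0.9] w 0.13 g 6.0
[  8.21028925   0.3595402  145.80101163]
side 2590 tilt 22.0 front top (np.float64(-72.1), np.float64(107.6)) back top (np.float64(83.4), np.float64(170.4)) len 167.7 y [-75.   72.3]
scene 2248 tilt 22.0 front top (np.float64(-69.0), np.float64(107.2)) back top (np.float64(82.0), np.float64(168.2)) len 162.8 y [-73.   75.1]
```

```bash
python3 -m creep '[[0.05,0,0.08,0,0],[0.045,0,0.085,0,0],[0.04,0,0.085,0,0],[0.03,0,0.085,0,0],[0,0,0,0,0]]' 6;  python3 - <<'E'
from h import *
plan();print(unit(readout.observe()['position']))
prof([12,0],tilt=(0,40))
cv2.imwrite('pics/c5.png',cv2.resize(load('side')['pixels'][110:290,220:460],(800,600)))
E
```

```text
clock: 23.88
position: [0.5139, -0.2618, 0.1323]
ee_rot: [-3.123, -0.342, 0.001]
force: [-0.1, 0.4, -1.4]
width: 0.131
gripper_force: 6.0
t 23.88 tcp [ 0.5139 -0.2618  0.1323] yaw 12.5 tilt 0.0 F [-0.1  0.4 -1.4] w 0.13 g 6.0
[ 14.5352302    0.26649868 132.31879945]
side 2279 tilt 10.5 front top (np.float64(-95.5), np.float64(106.6)) back top (np.float64(77.6), np.float64(138.7)) len 176.0 y [-75.1  72.1]
scene 2343 tilt 11.0 front top (np.float64(-93.7), np.float64(104.8)) back top (np.float64(69.6), np.float64(136.5)) len 166.3 y [-73.  75.]
```

View pics/c5.png

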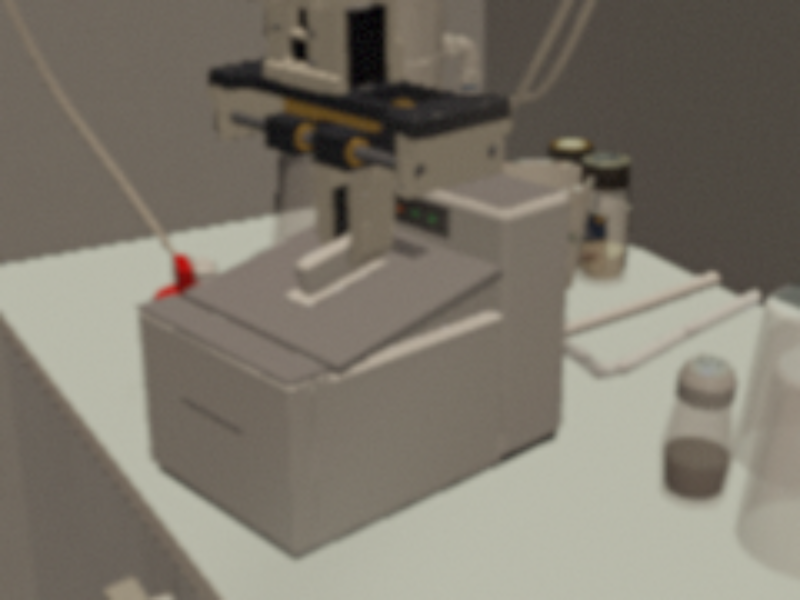

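```bash
python3 -m creep '[[0.02,0,0.07,0,0],[0.02,0,0.07,0,0],[0,0,0,0,0]]' 6;  python3 - <<'E'
from h import *
plan();print(unit(readout.observe()['position']))
prof([12,0],tilt=(0,40))
E
```

```text
clock: 24.35
position: [0.5155, -0.2616, 0.1269]
ee_rot: [3.123, 0.342, -0.001]
force: [0.2, 0.4, -0.7]
width: 0.135
gripper_force: 6.0
t 24.35 tcp [ 0.5155 -0.2616  0.1269] yaw 12.5 tilt 0.0 F [ 0.2  0.4 -0.7] w 0.14 g 6.0
[ 16.0709149    0.13305353 126.92349885]
side 2258 tilt 6.5 front top (np.float64(-95.3), np.float64(109.2)) back top (np.float64(78.1), np.float64(128.9)) len 174.5 y [-74.8  71.7]
scene 2451 tilt 6.5 front top (np.float64(-94.1), np.float64(107.8)) back top (np.float64(68.1), np.float64(126.3)) len 163.2 y [-73.   74.7]
```

```bash
python3 -m creep '[[0,0,0,0,0.35],[0,0,0,0,0.35],[0,0,0,0,0.35],[0,0,-0.4,0,0.35],[0,0,-0.6,0,0.35],[0,0,0,0,0],[0.3,0,0,0,0],[0.3,0,0,0,0],[0.2,0,0,0,0],[0,0,0,0,0],[0,0,0,0,0]]' 10;  python3 - <<'E'
from h import *
plan();print(unit(readout.observe()['position']))
prof([5,0],tilt=(0,40),r=.06)
E
```

```text
clock: 25.82
position: [0.5466, -0.2546, 0.1668]
ee_rot: [-3.123, -0.342, 0.001]
force: [0.6, -0.2, 0.5]
width: 0.002
gripper_force: 0.0
t 25.82 tcp [ 0.5466 -0.2546  0.1668] yaw 12.5 tilt 0.0 F [ 0.6 -0.2  0.5] w 0.00 g 0.0
[ 48.03763636   0.25299227 166.79586488]
side 973 tilt 6.5 front top (np.float64(-52.4), np.float64(114.0)) back top (np.float64(63.5), np.float64(127.3)) len 116.7 y [-56.8  56.3]
scene 1336 tilt 6.5 front top (np.float64(-51.8), np.float64(112.6)) back top (np.float64(61.4), np.float64(125.5)) len 113.9 y [-56.1  56.5]
```

```bash
python3 -m creep '[[0,0,0.5,0,0],[0,0,0.4,0,0],[0,0,0.1,0,0],[0,0,0.05,0,0],[0,0,0.05,0,0]]'; python3 -m creep '[[0,0,0.05,0,0],[0,0,0.05,0,0],[0,0,0.05,0,0]]'; python3 -m creep '[[0,0,0.05,0,0],[0,0,0.05,0,0]]'
python3 - <<'E'
from h import *
plan();print(unit(readout.observe()['position']))
prof([5,0],tilt=(0,40),r=.06,names=('scene',))
E
```

```text
clock: 26.55
position: [0.5471, -0.2548, 0.1236]
ee_rot: [3.123, 0.341, 0.001]
force: [-1.6, -1.0, 2.7]
width: 0.007
gripper_force: 1.4
clock: 26.92
position: [0.5473, -0.2546, 0.1171]
ee_rot: [3.123, 0.342, 0.001]
force: [0.1, -0.2, 0.6]
width: 0.004
gripper_force: 0.2
clock: 27.18
position: [0.5469, -0.2545, 0.1129]
ee_rot: [-3.123, -0.342, 0.0]
force: [0.5, -0.0, 0.0]
width: 0.007
gripper_force: 0.0
t 27.18 tcp [ 0.5469 -0.2545  0.1129] yaw 12.5 tilt 0.0 F [ 0.5 -0.   0. ] w 0.01 g 0.0
[ 48.34000754   0.23662423 112.91840939]
scene 1109 tilt 1.0 front top (np.float64(-52.5), np.float64(109.3)) back top (np.float64(59.3), np.float64(111.3)) len 111.8 y [-57.1  57.1]
```

```bash
python3 -m creep '[[0,0,0.04,0,0],[0,0,0.03,0,0],[0,0,0.03,0,0],[0,0,0,0,0]]'; python3 -m creep '[[0,0,-0.3,0,0],[0,0,-0.8,0,0],[0,0,-0.9,0,0],[0,0,-0.9,0,0],[-0.5,0,0,0,0],[-0.8,0,0,0,0],[-0.8,0,0,0,0],[-0.8,0,0,0,0],[0,0,0,0,0]]'
python3 - <<'E'
from h import *
plan()
prof([0,0],tilt=(-5,40),r=.062)
im=load('side');P=unit(cloud(im))
for n in('side','scene'):
    P=unit(cloud(load(n)))
    for nm,x0,x1,y0,y1 in(('bezel',-90,-72,-50,50),('front',-58,-40,-50,50),('mid',-20,20,20,60),('back',45,62,-60,-28),('back2',45,62,28,60)):
        m=(P[...,0]>x0)&(P[...,0]<x1)&(P[...,1]>y0)&(P[...,1]<y1)&(P[...,2]>95)&(P[...,2]<125);print(n,nm,m.sum(),np.median(P[m][:,2]).round(1))
a=cv2.resize(load('side')['pixels'][110:290,220:460],(400,300));b=cv2.resize(load('scene')['pixels'][120:300,220:460],(400,300))
cv2.imwrite('pics/c6.png',np.vstack([a,b]))
E
```

```text
clock: 27.72
position: [0.5469, -0.2546, 0.1122]
ee_rot: [3.121, 0.341, 0.001]
force: [-10.9, 4.6, 31.5]
width: 0.005
gripper_force: 15.4
clock: 28.85
position: [0.4314, -0.2808, 0.2252]
ee_rot: [3.123, 0.337, -0.002]
force: [0.2, 0.5, 1.0]
width: 0.006
gripper_force: 0.0
t 28.85 tcp [ 0.4314 -0.2808  0.2252] yaw 12.3 tilt 0.1 F [0.2 0.5 1. ] w 0.01 g 0.0
side 890 tilt -0.5 front top (np.float64(-58.5), np.float64(112.3)) back top (np.float64(58.7), np.float64(111.2)) len 117.2 y [-58.7  57.8]
scene 1307 tilt 0.0 front top (np.float64(-58.9), np.float64(110.2)) back top (np.float64(58.8), np.float64(110.2)) len 117.7 y [-58.5  58.9]
side bezel 197 112.2
side front 186 112.2
side mid 75 112.1
side back 49 112.0
side back2 15 112.0
scene bezel 259 110.7
scene front 244 110.7
scene mid 216 111.0
scene back 56 110.8
scene back2 72 110.9
```

View pics/c6.png

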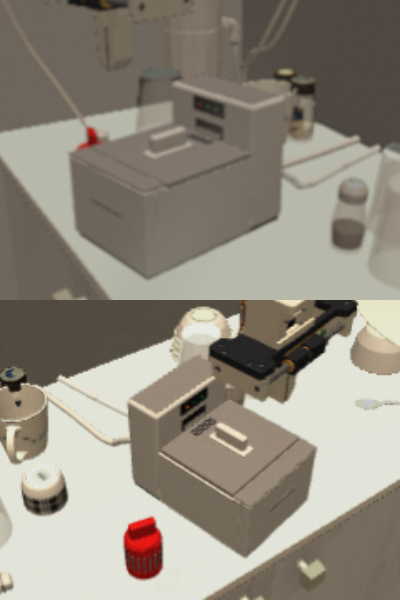

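The final views show the cover flush with the bezel: front, middle and back are level to within 0.5 mm. The gripper is clear of everything, and the cup and salt shaker are standing, so I'm handing it in.

```bash
python3 -c "from cell import sign_off; print(sign_off())"
```

```text
the job is handed in; nothing more can be done
None
```

The cartridge is fully home in the socket and the cover is hooked, pressed down and lying flush, with the robot clear; I handed the job in at about 29 s of the 69 s allowed, and no verdict came back.

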